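Post a weld test coupon into the drop box

TASK

Take the tall weld test coupon out of the cooling rack, stand it upright in the slot in the drop box's lid, and push it down past the stiff flap until it drops fully into the box. Feel for the slot and press gently, never ramming the box or lid, and leave the short plate in the rack, the pipe ring and the brush where they are.

Things in the scene. Friction and masses are not known exactly. Their poses are not given: they have to be found in the camera images.
- coupon: weld test coupon: flat bare steel plate, 8 mm thick (its x), 80 mm long (its y), 70 mm tall (its z), with a darker flush weld seam up the middle; about 0.35 kg (0.28 to 0.42). Starts standing on its 80 mm edge in one of the rack's two grooves. Origin: middle of its lower edge. It is the taller of the two plates in the rack
- coupon_top (a point): middle of the coupon's upper edge, 70 mm above its origin along its z
- offcut: the shorter plate, same steel, 8 mm thick (x), 80 mm long (y), only 35 mm tall, standing in the rack's other groove; stays there. Origin: middle of its lower edge
- rack: fixed steel cooling rack, base 150 (x) by 100 (y) by 10 mm, with two grooves running along its y, at x = -40 and +40 mm; the groove floor is the base's top, 10 mm up; each groove is 10.5 mm wide between two 5 mm thick fins that reach 30 mm above the bench. Origin: centre of the underside
- drop_box: fixed green sheet-steel box, 150 (x) by 130 (y) mm, with a bare steel lid plate (182 by 136 mm, 6 mm thick) whose top is 130 mm above the bench; closed except for one straight-edged slot through the lid, 84 mm long along the box's y (centred on y = 0) and 10.5 mm wide along its x. Origin: centre of the underside; z up
- pipe_ring: bystander: short steel pipe ring, 76 mm outer diameter, 45 mm tall. Origin: centre of the underside
- wire_brush: bystander: hand brush lying on the bench beyond the work. Origin: on its underside
- lid_mid (a point): point of the box (not of the lid) on its middle axis at the height of the lid's top. The lid is clamped on by eye: lid and slot stand anywhere from 12 mm short of this point to 12 mm beyond it along the box's x. This is not measured: find the slot by feel or sight. The lid does not shift when pushed. Walls 26 mm deep from the lid's top guide the plate below the slot
- flap_mid (a point): point of the box 30 mm under lid_mid, at the height of the hidden flap that closes the way under the slot. The flap is hinged beside the slot and stiff: it carries the coupon's weight, takes about 10 N down in all (that weight included) to start, less as it turns, and stays where pushed. The coupon drops past it once its lower edge is 40 to 55 mm below the lid's top

How it is judged (in metres and radians):
On the way, in this order (a step that is already met when the one before it is completed fails the run):
1. the coupon is lifted clear of the rack (height (world z) of coupon above 0.06 m), for 0.1 s.
2. the coupon stands upright with its lower edge in the slot, at least 8 mm below the lid top (z of coupon in the frame of drop_box between 0.07 and 0.122 m and horizontal distance between coupon and drop_box below 0.025 m and angle between coupon's own z axis and vertical below 0.25 rad), for 0.2 s.
At the end, for the whole second after the job is handed in: the coupon lies at rest wholly inside the drop box: both its edges' middles at least 10 mm below the lid top, within the box's walls (z of coupon in the frame of drop_box below 0.1 m and z of coupon_top in the frame of drop_box below 0.12 m and x of coupon in the frame of drop_box between -0.08 and 0.08 m and y of coupon in the frame of drop_box between -0.07 and 0.07 m and linear speed of coupon below 0.05 m/s); the robot touches nothing.
It fails at once if the coupon is pressed on the box, its lid or its flap with more than 60 N before it drops in (contact force between coupon and drop_box above 60 N and z of coupon in the frame of drop_box above 0.06 m).
It fails at once if the robot presses on the box or its lid with more than 60 N (contact force between the arm and drop_box above 60 N).
It fails at once if the fingers press on the box or its lid with more than 60 N (contact force between the fingers and drop_box above 60 N).
It fails at once if a bystander is moved more than 25 mm (distance of any of offcut, pipe_ring, wire_brush from where it was at the start of the episode above 0.025 m).
It also fails if it takes over 67 s, if anything falls off the work surface, if the arm or the gripper's body presses on something with over 40 N, if the wrist force passes 120 N, or if a joint passes its speed limit or range.

ROBOT

A 6-joint arm with a two-finger parallel gripper is mounted at the origin on the work surface. World frame = base frame: x ahead of the robot, y to its left, z up, the work surface at z = 0. Lengths are in mm, angles in rad, forces in N, time in s.
With the tool pointing down it reaches from about 350 to 975 mm from the base axis. Payload 7.1 kg.
Tool frame: the origin (TCP) lies between the finger pads; the fingertips stand 19 mm ahead of it and the grasp point (between the pads) is the TCP (ctrl.tcp_to_tips is the distance from the TCP to the fingertips, in mm); z points along the fingers, y is the line along which they close (so a half turn about z gives the same grasp; the last joint's range is limited). The gripper opens to 88 mm and grips with 3 to 60 N. Pads are 20 mm wide; open, the fingers measure 115 mm over their backs; the gripper's body (75 mm by 178 mm) begins 61 mm behind the grasp point.
Start: joints at [-1.294, 0.423, 1.63, -0, 1.089, -0.019], TCP at [182.209, -597.833, 241.675] pointing down, gripper open.
Joint ranges: [-3, 3], [-0.9, 2.11], [0.09, 2.58], [-1.31, 4.45], [0.11, 2.69], [-2.54, 2.54]. Speed limits (rad/s): [2.39, 2.39, 3.01, 3.14, 3.14, 3.14].

INTERFACE

Orientations are given as a rotation vector (axis times angle).
In Python, from workcell import status, optics, ctrl gives the robot as it stands. The module is installed in compiled form; this text tells all that it offers.
- The arm moves only by the shell command python3 -m inch 'ROWS'. ROWS is JSON, a list that holds one entry, the list of rows, each a list of 7 numbers: the shift along the tool's x, y, z in mm, then the turn, a rotation vector about the tool's x, y, z in rad, then the opening in per cent of the stroke, from 0 (shut) to 100 (fully open). A call has 1 to 20 rows; each row is the pose to reach, as a shift and turn from the pose commanded when the call began, along the tool's axes at that moment; what a row does not reach only later rows make up. A row lasts 1/10 s, in which the tool goes at most 50 mm and 8.59 degrees, less where a joint would pass 70% of its speed; a pose out of reach is approached as far as the arm can. A call with a gripper value outside its range is refused whole. The fingers move at their own pace and stop on an object; the grip force is fixed at half the most. Time passes only in rows, so rows that repeat a pose let the fingers close. It gives the time, the measured TCP pose, the force, the opening and the grip force at its end, in the units of the state.
- status.get_obs(): the state, without advancing time (a new reading comes with each control period).
- optics.get_image(name): name is "scene" or "side" or "wrist"; returns a dict with "frame" (420x560x3 uint8, red, green, blue), "fx", "fy", "cx", "cy" (pixels), "rvec" (rotation vector, rad) and "tvec" (3), from world to camera coordinates, as OpenCV has them; the wrist camera has in their place "hand_eye" (4x4, takes a point from camera to tool coordinates, whose origin is the TCP and whose axes are the flange's). Camera axes: x right, y down, z forward; pixel columns grow to the right and rows downward; lengths in mm; the calibration is good to about 2 mm. A picture is of the moment at which its call begins: read the wrist's pose just before it. There is no depth.
- ctrl.close_job(): hands the job in; it is judged then, once.
The state is a dict: "t": time; "qpos": joint angles; "qvel": joint speeds; "joint_torque": joint torques, N m; "ee_pos": TCP position; "orientation": TCP orientation; "ft_force": force on the tool from outside, world axes, zero at the start; "moment": the same for the moment, N m; "width": finger opening in mm; "grasp_force": force on a finger pad.
Only numpy, scipy, OpenCV 4.12 (cv2) and the standard library are available. Lean on these libraries where they do the work, as an engineer would, in place of code of your own. Each camera call takes 0.05 s, during which the arm holds its last target. There are 200 camera calls.

## Working session

There is one attempt and no reset: what is moved stays moved. The work goes in short steps, Python scripts to look and compute and a shell command to move; the robot and the scene stay as the last step left them, time stands still between calls to the robot, and variables do not carry over. Pictures are saved under pics/ and viewed, at most 10 in all, crops included, and the job is handed in when it is done.

```bash
mkdir -p pics; python3 - <<'E'
from workcell import status, optics, ctrl
import cv2, numpy as np, pickle
s=status.get_obs(); print({k:np.round(v,3).tolist() for k,v in s.items()})
d={}
for n in ["scene","side","wrist"]:
    d[n]=optics.get_image(n); cv2.imwrite(f"pics/{n}0.png",d[n]["frame"][:,:,::-1])
    print(n,{k:np.round(v,3).tolist() for k,v in d[n].items() if k!="frame"})
pickle.dump((s,d),open("d0.pkl","wb"))
E
```

```text
{'t': 0.0, 'qpos': [-1.294, 0.424, 1.631, 0.0, 1.089, -0.019], 'qvel': [0.0, -0.0, -0.0, -0.001, -0.001, 0.001], 'joint_torque': [-0.002, -54.464, -27.366, 0.064, 0.023, -0.0], 'ee_pos': [182.061, -597.317, 240.893], 'orientation': [-3.106, -0.463, 0.0], 'ft_force': [0.542, 0.355, -0.1], 'moment': [-0.025, 0.039, -0.079], 'grasp_force': 0.0, 'width': 87.884}
scene {'fx': 497.418, 'fy': 497.418, 'cx': 271.948, 'cy': 206.023, 'rvec': [1.721, 1.821, -0.749], 'tvec': [0.688, -332.899, 1481.175]}
side {'fx': 505.301, 'fy': 505.301, 'cx': 282.36, 'cy': 206.693, 'rvec': [0.994, -2.243, 1.246], 'tvec': [383.687, 326.444, 811.646]}
wrist {'fx': 318.235, 'fy': 318.235, 'cx': 281.473, 'cy': 213.855, 'hand_eye': [[0.001, -0.967, -0.255, 68.589], [1.0, 0.001, 0.001, -0.54], [-0.0, -0.255, 0.967, -142.44], [0.0, 0.0, 0.0, 1.0]]}
```

View pics/scene0.png

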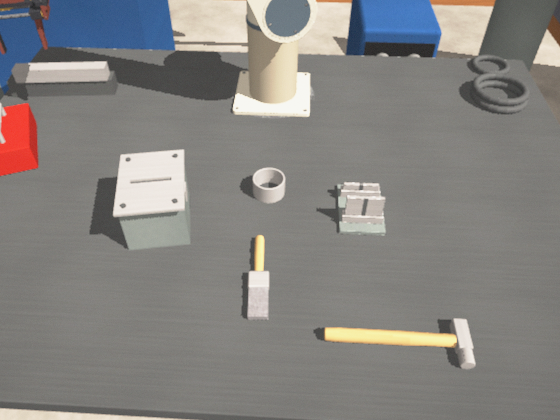

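View pics/side0.png

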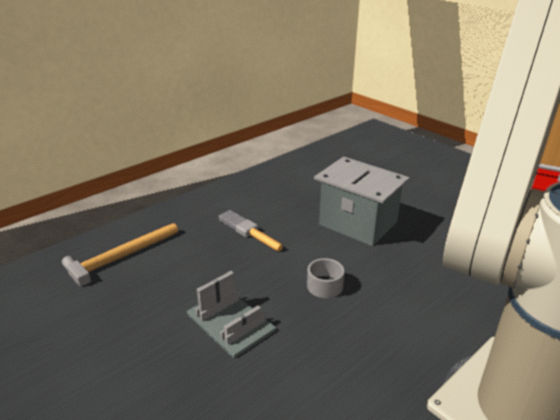

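View pics/wrist0.png

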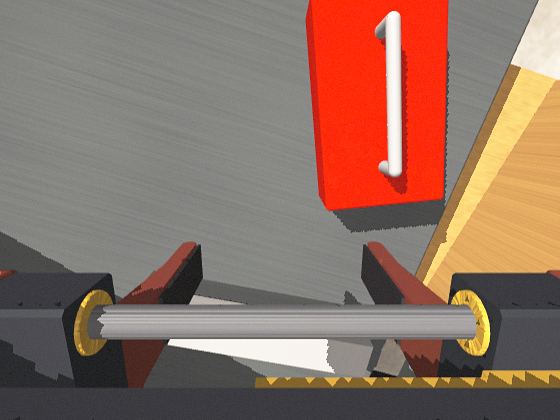

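The scene view shows the rack near (362,210), with the tall coupon in the front groove, the box near (153,195), the ring at (269,185) and the brush at (259,280). The side view shows the rack at (232,315), the coupon at (216,293) and the slot at (360,178). The wrist view shows only the red toolbox. Next I'll enlarge the rack and lid.

```bash
python3 - <<'E'
import pickle,cv2,numpy as np
s,d=pickle.load(open("d0.pkl","rb"))
def crop(n,x,y,w,h):
    c=d[n]["frame"][y:y+h,x:x+w,::-1]; return cv2.resize(c,(400,300),interpolation=cv2.INTER_CUBIC)
im=np.vstack([np.hstack([crop("scene",325,170,80,60+15-15),crop("side",180,260,100,75+0)]),np.hstack([crop("scene",105,140,100,75),crop("side",305,145,120,90)])])
im=cv2.resize(im,(800,600))
cv2.imwrite("pics/crops.png",im)
for n in("scene","side"):
    R=cv2.Rodrigues(d[n]["rvec"])[0]; print(n,-R.T@d[n]["tvec"])
E
```

```text
scene [1274.94257526   73.45548401  820.86939975]
side [-119.64667476  633.4047378   705.00589057]
```

View pics/crops.png

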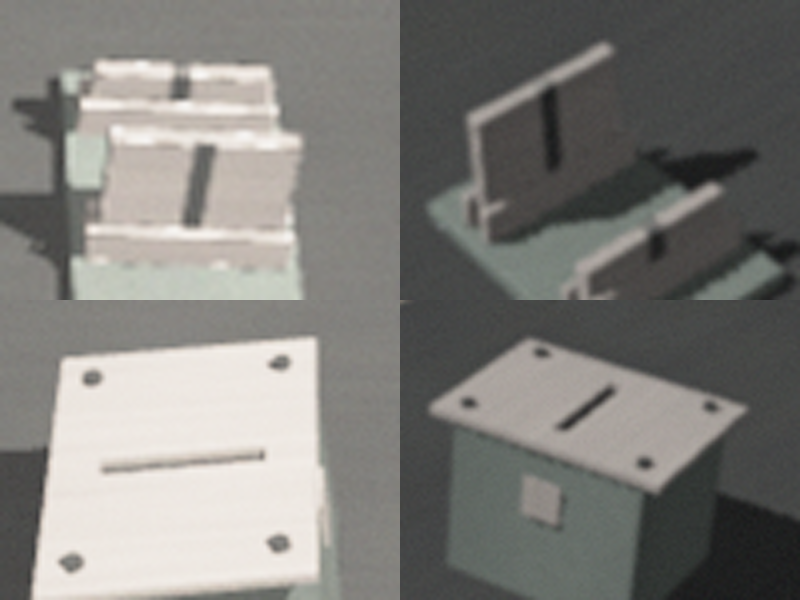

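The crops show the coupon's top edge at scene (110,133)–(301,143) and side (475,118)–(610,45). The slot ends are at scene (102,466)–(265,455) and side (560,430)–(613,388). I'll triangulate these.

```bash
cat > h.py <<'E'
import numpy as np,cv2
from scipy.spatial.transform import Rotation as R
def P(c):
    return np.array([[c["fx"],0,c["cx"]],[0,c["fy"],c["cy"]],[0,0,1]])@np.c_[cv2.Rodrigues(np.array(c["rvec"]))[0],c["tvec"]]
def tri(P1,a,P2,b):
    X=cv2.triangulatePoints(P1,P2,np.array(a,float).reshape(2,1),np.array(b,float).reshape(2,1))[:,0]; return X[:3]/X[3]
E
python3 - <<'E'
from h import *; import pickle
s,d=pickle.load(open("d0.pkl","rb")); A=P(d["scene"]);B=P(d["side"])
f=lambda u,v,s,x,y:((u+.5)/s-.5+x,(v+.5)/s-.5+y)
rs=lambda u,v:f(u,v,5,325,170); ri=lambda u,v:f(u,v,4,180,260)
bs=lambda u,v:f(u,v-300,4,105,140); bi=lambda u,v:f(u-400,v-300,10/3,305,145)
ri2=lambda u,v:ri(u-400,v)
pts={"coup-y":(rs(110,134),ri2(609,45)),"coup+y":(rs(301,143),ri2(475,118)),
"off-y":(rs(97,66),ri2(716,188)),"off+y":(rs(272,72),ri2(583,264)),
"slot-y":(bs(102,466),bi(613,388)),"slot+y":(bs(265,455),bi(560,430)),
"lid-x-y":(bs(62,358),bi(747,408)),"lid-x+y":(bs(318,338),bi(660,488)),"lid+x+y":(bs(320,577),bi(430,410)),
"b1":(bs(92,377),bi(711,407)),"b2":(bs(279,362),bi(645,463)),"b3":(bs(279,543),bi(469,403)),"b4":(bs(71,562),bi(542,353))}
X={k:tri(A,a,B,b) for k,(a,b) in pts.items()}
for k,v in X.items(): print(k,v.round(1))
for p in("coup","off","slot"):
    a,b=X[p+"-y"],X[p+"+y"]; e=b-a; print(p,(a+b)/2,np.linalg.norm(e),"yaw of its y axis",np.degrees(np.arctan2(e[1],e[0])))
print("lid c",np.mean([X[k] for k in("b1","b2","b3","b4")],0))
E
```

```text
coup-y [508.5 188.1  80.3]
coup+y [508.4 267.6  80.1]
off-y [427.2 189.8  44.9]
off+y [428.3 267.9  47. ]
slot-y [ 541.  -259.4  129.2]
slot+y [ 525.1 -179.8  128.8]
lid-x-y [ 456.3 -304.1  130. ]
lid-x+y [ 429.4 -169.4  129.2]
lid+x+y [ 608.8 -136.1  126.5]
b1 [ 472.6 -283.2  131.5]
b2 [ 454.4 -185.5  131.5]
b3 [ 591.8 -158.6  131.3]
b4 [ 610.  -257.6  130.9]
coup [508.45924833 227.84608547  80.21063552] 79.50547022086381 yaw of its y axis 90.07648061546165
off [427.77334167 228.80600163  45.93566977] 78.14059303469459 yaw of its y axis 89.20744644268369
slot [ 533.03280446 -219.6285551   128.97499546] 81.1711458847748 yaw of its y axis 101.30918434762206
lid c [ 532.20753329 -221.2229657   131.29346297]
```

Heights agree with the text: coupon top 80 mm (10+70), lid about 130 mm, lengths 79.5 and 81 mm. I'll fly over the slot first and take a wrist view on the way.

```bash
cat >> h.py <<'E'
def rows(x,y,z,yaw,s=None):
    "shift/turn in tool axes from the measured pose to world target, tool down, tool-y yaw in deg"
    from workcell import status
    s=s or status.get_obs(); M=R.from_rotvec(s["orientation"])
    c,n=np.cos(np.radians(yaw)),np.sin(np.radians(yaw))
    Y=np.array([c,n,0]);Z=np.array([0,0,-1.]);T=R.from_matrix(np.c_[np.cross(Y,Z),Y,Z])
    print("t",round(s["t"],2),"shift",M.inv().apply(np.array([x,y,z])-s["ee_pos"]).round(1),"turn",(M.inv()*T).as_rotvec().round(4))
E
python3 -c "
from h import *
rows(533,-220.5,245,10.5)"
```

```text
t 0.15 shift [ 445.6 -258.3   -3.6] turn [-1.0000e-03 -8.0000e-04 -1.4583e+00]
```

```bash
python3 -m inch '[[[445.6,-258.3,-3.6,0,0,-1.458,60],[445.6,-258.3,-3.6,0,0,-1.458,60],[445.6,-258.3,-3.6,0,0,-1.458,60],[445.6,-258.3,-3.6,0,0,-1.458,60],[445.6,-258.3,-3.6,0,0,-1.458,60],[445.6,-258.3,-3.6,0,0,-1.458,60],[445.6,-258.3,-3.6,0,0,-1.458,60],[445.6,-258.3,-3.6,0,0,-1.458,60],[445.6,-258.3,-3.6,0,0,-1.458,60],[445.6,-258.3,-3.6,0,0,-1.458,60],[445.6,-258.3,-3.6,0,0,-1.458,60],[445.6,-258.3,-3.6,0,0,-1.458,60],[445.6,-258.3,-3.6,0,0,-1.458,60],[445.6,-258.3,-3.6,0,0,-1.458,60],[445.6,-258.3,-3.6,0,0,-1.458,60],[445.6,-258.3,-3.6,0,0,-1.458,60],[445.6,-258.3,-3.6,0,0,-1.458,60]]]'
python3 - <<'E'
from h import *; import pickle; from workcell import status,optics
s=status.get_obs(); w=optics.get_image("wrist"); pickle.dump((s,w),open("w1.pkl","wb"))
cv2.imwrite("pics/w1.png",w["frame"][:,:,::-1]); print(s["ft_force"])
rows(508.5,228,190,0)
E
```

```text
t: 1.85
ee_pos: [532.8, -221.5, 245.4]
orientation: [2.011, 2.414, 0.0]
ft_force: [0.5, 0.1, -0.4]
width: 52.7
grasp_force: 0.0
[ 0.46609018  0.09528532 -0.4248653 ]
t 1.9 shift [446.4  57.4  55.3] turn [1.00e-04 1.00e-04 1.82e-01]
```

View pics/w1.png

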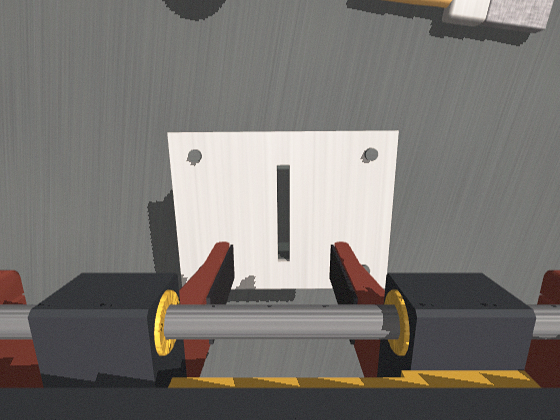

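The slot is clear, with columns about 277–290 and rows 165–262. I'll project it onto z=130 while moving above the coupon.

```bash
python3 - <<'E'
from h import *; import pickle
s,w=pickle.load(open("w1.pkl","rb")); g=cv2.cvtColor(w["frame"],cv2.COLOR_RGB2GRAY)
def wp(u,v,z):
    H=w["hand_eye"]; r=np.array([(u-w["cx"])/w["fx"],(v-w["cy"])/w["fy"],1]); M=R.from_rotvec(s["orientation"])
    o=M.apply(H[:3,3])+s["ee_pos"]; q=M.apply(H[:3,:3]@r); return o+q*(z-o[2])/q[2]
def edges(v):
    l=g[v-1:v+2,265:302].mean(0); d=np.diff(l); return 265.5+d.argmin(),265.5+d.argmax()
E=[]
for v in(172,195,215,235,255):
    a,b=edges(v); A,B=wp(a,v,130),wp(b,v,130); E.append((A+B)/2); print(v,a,b,np.linalg.norm(A-B).round(2))
E=np.array(E); e=E[-1]-E[0]; print("yaw",np.degrees(np.arctan2(e[1],e[0])))
c=g[:,280:287].mean(1); d=np.diff(c); t=155+d[155:175].argmin(); b=250+d[250:275].argmax(); print(t,b)
T,B=wp(283.5,t+.5,130),wp(283.5,b+.5,130); print(T,B,np.linalg.norm(T-B),(T+B)/2)
E
python3 -m inch '[[[446.4,57.4,55.3,0,0,0.182,60],[446.4,57.4,55.3,0,0,0.182,60],[446.4,57.4,55.3,0,0,0.182,60],[446.4,57.4,55.3,0,0,0.182,60],[446.4,57.4,55.3,0,0,0.182,60],[446.4,57.4,55.3,0,0,0.182,60],[446.4,57.4,55.3,0,0,0.182,60],[446.4,57.4,55.3,0,0,0.182,60],[446.4,57.4,55.3,0,0,0.182,60],[446.4,57.4,55.3,0,0,0.182,60],[446.4,57.4,55.3,0,0,0.182,60]]]'
python3 - <<'E'
from h import *; import pickle; from workcell import status,optics
s=status.get_obs(); w=optics.get_image("wrist"); pickle.dump((s,w),open("w2.pkl","wb"))
cv2.imwrite("pics/w2.png",w["frame"][:,:,::-1])
rows(508.5,228,80,0)
E
```

```text
172 276.5 289.5 10.53
195 276.5 289.5 10.72
215 276.5 289.5 10.9
235 277.5 289.5 10.23
255 277.5 289.5 10.41
yaw -79.10794204223774
164 258
[ 525.78165315 -179.18793965  130.        ] [ 540.6858004 -259.0612452  130.       ] 81.25194486634408 [ 533.23372678 -219.12459243  130.        ]
t: 3.0
ee_pos: [508.0, 229.5, 189.7]
orientation: [-2.217, -2.226, 0.001]
ft_force: [-0.6, -0.2, 0.9]
width: 52.7
grasp_force: 0.0
t 3.05 shift [ -0.3   0.4 109.8] turn [-0.0005  0.0006  0.0022]
```

View pics/w2.png

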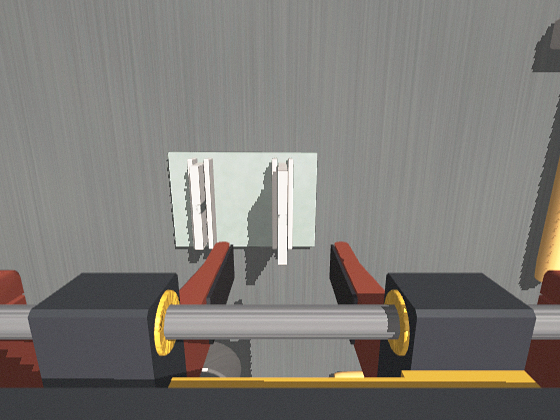

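The coupon top (columns ~279–288, rows 170–265) is centred between the fingers, and the fingers clear the offcut. Descending and gripping the top 18 mm.

```bash
python3 -m inch '[[[-0.3,0.4,40,0,0,0.002,60],[-0.3,0.4,80,0,0,0.002,60],[-0.3,0.4,95,0,0,0.002,60],[-0.3,0.4,105,0,0,0.002,60],[-0.3,0.4,109,0,0,0.002,60],[-0.3,0.4,109,0,0,0.002,60],[-0.3,0.4,109,0,0,0.002,0],[-0.3,0.4,109,0,0,0.002,0],[-0.3,0.4,109,0,0,0.002,0],[-0.3,0.4,109,0,0,0.002,0],[-0.3,0.4,109,0,0,0.002,0],[-0.3,0.4,109,0,0,0.002,0],[-0.3,0.4,109,0,0,0.002,0],[-0.3,0.4,109,0,0,0.002,0],[-0.3,0.4,109,0,0,0.002,0]]]'
```

```text
t: 4.55
ee_pos: [508.7, 228.3, 81.0]
orientation: [-2.223, -2.22, 0.0]
ft_force: [-0.7, 0.9, 1.1]
width: 7.9
grasp_force: 30.0
```

Gripped (7.9 mm, 30 N). Lifting straight up.

```bash
python3 -m inch '[[[0,0,-10,0,0,0,0],[0,0,-25,0,0,0,0],[0,0,-45,0,0,0,0],[0,0,-75,0,0,0,0],[0,0,-110,0,0,0,0],[0,0,-150,0,0,0,0],[0,0,-180,0,0,0,0],[0,0,-180,0,0,0,0],[0,0,-180,0,0,0,0],[0,0,-180,0,0,0,0]]]'
python3 -c "
from h import *
from workcell import status,optics
rows(533.4,-220.2,240,10.7)
cv2.imwrite('pics/w3.png',optics.get_image('wrist')['frame'][:,:,::-1])"
```

```text
t: 5.55
ee_pos: [507.7, 227.7, 259.6]
orientation: [-2.222, -2.22, 0.004]
ft_force: [-0.4, 1.0, -3.0]
width: 7.8
grasp_force: 30.0
t 5.55 shift [-447.9   26.3   20. ] turn [-0.0026  0.0008 -0.1878]
```

View pics/w3.png

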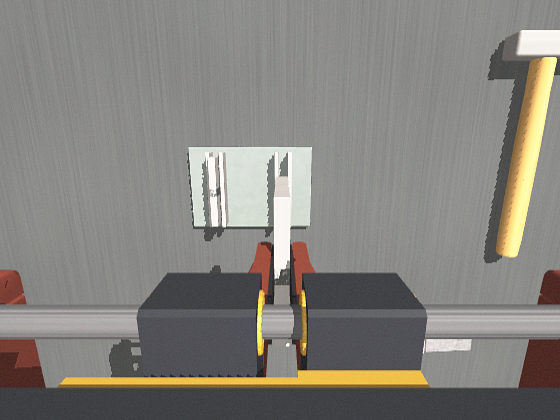

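The coupon hangs straight and centred: its near top corner at row ~195 gives a tool x of about +39.7 (expected 40). Carrying it over the slot.

```bash
python3 -m inch '[[[-30,2,10,0,0,-0.188,0],[-65,4,20,0,0,-0.188,0],[-105,6,20,0,0,-0.188,0],[-150,9,20,0,0,-0.188,0],[-195,11,20,0,0,-0.188,0],[-240,14,20,0,0,-0.188,0],[-285,17,20,0,0,-0.188,0],[-330,19,20,0,0,-0.188,0],[-370,22,20,0,0,-0.188,0],[-405,24,20,0,0,-0.188,0],[-430,25.5,20,0,0,-0.188,0],[-447.9,26.3,20,0,0,-0.188,0],[-447.9,26.3,20,0,0,-0.188,0],[-447.9,26.3,20,0,0,-0.188,0],[-447.9,26.3,20,0,0,-0.188,0],[-447.9,26.3,20,0,0,-0.188,0]]]'
python3 -c "
from h import *
rows(533.4,-220.2,205,10.7)"
```

```text
t: 7.2
ee_pos: [534.6, -218.5, 240.9]
orientation: [-2.002, -2.42, -0.0]
ft_force: [-0.8, -0.5, -2.2]
width: 8.2
grasp_force: 30.0
t 7.2 shift [-1.4 -1.5 35.9] turn [-0.0003 -0.0004  0.0016]
```

```bash
python3 -m inch '[[[-1.4,-1.5,10,0,0,0.002,0],[-1.4,-1.5,25,0,0,0.002,0],[-1.4,-1.5,33,0,0,0.002,0],[-1.4,-1.5,34,0,0,0.002,0],[-1.4,-1.5,34,0,0,0.002,0],[-1.4,-1.5,34,0,0,0.002,0],[-1.4,-1.5,34,0,0,0.002,0]]]'
python3 - <<'E'
from h import *
from workcell import status,optics
for i in range(4):
    print(np.round(status.get_obs()["ee_pos"],1)); w=optics.get_image(["wrist","side","scene","wrist"][i])
    if i<3: cv2.imwrite(f"pics/p{i}.png",w["frame"][:,:,::-1])
a=cv2.imread("pics/p0.png")[140:290,180:380]; b=cv2.imread("pics/p1.png")[120:220,300:433]; c=cv2.imread("pics/p2.png")[130:230,90:223]
r=lambda x:cv2.resize(x,(400,300),interpolation=cv2.INTER_CUBIC)
cv2.imwrite("pics/p.png",np.vstack([np.hstack([r(a),r(b)]),np.hstack([r(c),r(c)*0])]))
rows(533.4,-220.2,195,10.7)
E
```

```text
t: 7.9
ee_pos: [533.7, -221.5, 207.6]
orientation: [2.006, 2.416, 0.0]
ft_force: [-0.5, -0.8, -3.4]
width: 8.2
grasp_force: 30.0
[ 533.7 -221.5  207.6]
[ 533.7 -221.5  207.5]
[ 533.6 -221.5  207.4]
[ 533.6 -221.4  207.3]
t 8.1 shift [ 1.2  0.1 12.3] turn [ 0.0004  0.0003 -0.0018]
```

View pics/p.png

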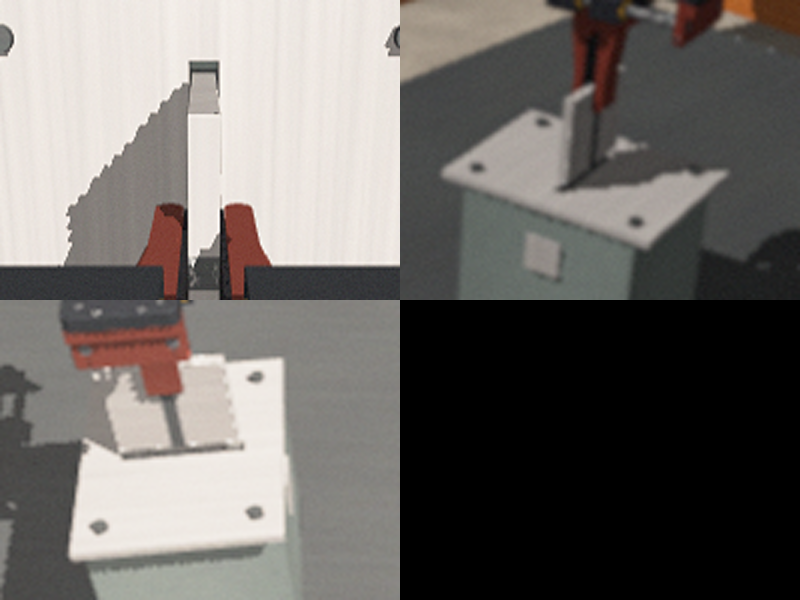

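The lower edge sits over the slot and is laterally aligned: slot columns 190–220 and coupon 190–219 in the 2x crop. The end gap is about 1 mm too large, so I'll shift +0.9 along tool x and lower gently.

```bash
python3 -m inch '[[[0.9,0.1,2,0,0,0,0],[0.9,0.1,4,0,0,0,0],[0.9,0.1,6,0,0,0,0],[0.9,0.1,7,0,0,0,0],[0.9,0.1,8,0,0,0,0],[0.9,0.1,9,0,0,0,0],[0.9,0.1,10,0,0,0,0],[0.9,0.1,10,0,0,0,0],[0.9,0.1,10,0,0,0,0]]]'
```

```text
t: 9.0
ee_pos: [533.3, -220.4, 197.0]
orientation: [-2.007, -2.417, 0.0]
ft_force: [-0.8, 0.6, -2.0]
width: 7.6
grasp_force: 30.0
```

No contact force with the lower edge at ~126 mm, so it has entered the slot. Continuing.

```bash
python3 -m inch '[[[0,0,2,0,0,0,0],[0,0,4,0,0,0,0],[0,0,6,0,0,0,0],[0,0,8,0,0,0,0],[0,0,10,0,0,0,0],[0,0,10,0,0,0,0],[0,0,10,0,0,0,0]]]' && python3 -m inch '[[[0,0,2,0,0,0,0],[0,0,4,0,0,0,0],[0,0,6,0,0,0,0],[0,0,8,0,0,0,0],[0,0,10,0,0,0,0],[0,0,12,0,0,0,0],[0,0,12,0,0,0,0],[0,0,12,0,0,0,0]]]'
```

```text
t: 9.7
ee_pos: [533.3, -220.4, 186.9]
orientation: [-2.007, -2.417, 0.0]
ft_force: [-0.4, 0.0, -2.4]
width: 8.2
grasp_force: 30.0
t: 10.5
ee_pos: [533.3, -220.4, 174.9]
orientation: [-2.007, -2.417, -0.0]
ft_force: [0.8, 0.3, -3.3]
width: 7.6
grasp_force: 30.0
```

```bash
python3 -m inch '[[[0,0,1,0,0,0,0],[0,0,2,0,0,0,0],[0,0,3,0,0,0,0],[0,0,4,0,0,0,0],[0,0,5,0,0,0,0],[0,0,6,0,0,0,0],[0,0,7,0,0,0,0],[0,0,7,0,0,0,0]]]' && python3 -m inch '[[[0,0,1,0,0,0,0],[0,0,2,0,0,0,0],[0,0,3,0,0,0,0],[0,0,4,0,0,0,0],[0,0,5,0,0,0,0],[0,0,5,0,0,0,0]]]'
```

```text
t: 11.3
ee_pos: [533.6, -220.5, 168.7]
orientation: [2.006, 2.417, 0.0]
ft_force: [-2.7, 0.7, 4.2]
width: 7.7
grasp_force: 30.0
t: 11.9
ee_pos: [534.3, -220.6, 163.8]
orientation: [2.005, 2.415, 0.002]
ft_force: [-0.0, 1.3, 5.6]
width: 7.9
grasp_force: 30.0
```

The flap is turning at ~8 N. Continuing while the fingertips are still clear of the lid.

```bash
python3 -m inch '[[[0,0,1,0,0,0,0],[0,0,2,0,0,0,0],[0,0,3,0,0,0,0],[0,0,4,0,0,0,0],[0,0,5,0,0,0,0],[0,0,6,0,0,0,0],[0,0,7,0,0,0,0],[0,0,8,0,0,0,0],[0,0,8,0,0,0,0]]]'
```

```text
t: 12.8
ee_pos: [533.0, -220.4, 154.5]
orientation: [-2.006, -2.417, 0.001]
ft_force: [-2.0, -1.4, 0.6]
width: 7.8
grasp_force: 30.0
```

```bash
python3 -m inch '[[[0,0,1,0,0,0,0],[0,0,2,0,0,0,0],[0,0,2,0,0,0,0],[0,0,2,0,0,0,30],[0,0,2,0,0,0,30],[0,0,2,0,0,0,30],[0,0,2,0,0,0,30],[0,0,-5,0,0,0,30],[0,0,-25,0,0,0,30],[0,0,-50,0,0,0,30],[0,0,-50,0,0,0,30],[0,0,-50,0,0,0,30]]]'
python3 - <<'E'
from h import *
from workcell import optics
f=lambda n:optics.get_image(n)["frame"][:,:,::-1]
cv2.imwrite("pics/q.png",np.hstack([cv2.resize(f("wrist")[100:310,140:420],(400,300)),cv2.resize(f("side")[120:220,300:433],(400,300))]))
E
```

```text
t: 14.0
ee_pos: [533.6, -220.5, 205.6]
orientation: [2.006, 2.416, 0.001]
ft_force: [0.3, 0.9, 0.1]
width: 26.5
grasp_force: 0.0
```

View pics/q.png

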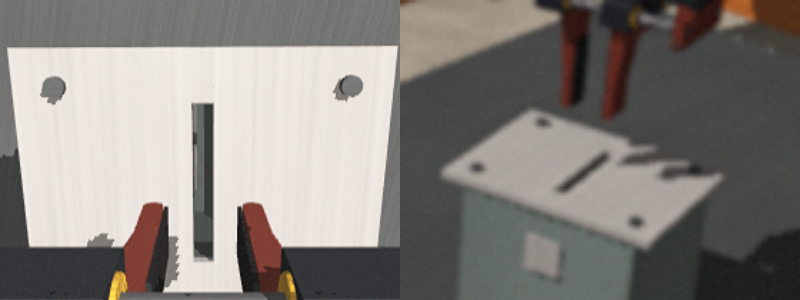

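The slot is empty in both views: the coupon has dropped in and nothing stands above the lid. I'll raise clear, let it settle and hand in.

```bash
python3 -m inch '[[[0,0,-30,0,0,0,30],[0,0,-40,0,0,0,30],[0,0,-40,0,0,0,30],[0,0,-40,0,0,0,30],[0,0,-40,0,0,0,30],[0,0,-40,0,0,0,30],[0,0,-40,0,0,0,30],[0,0,-40,0,0,0,30],[0,0,-40,0,0,0,30],[0,0,-40,0,0,0,30]]]'
python3 -c "
from workcell import ctrl
print(ctrl.close_job())"
```

```text
t: 15.1
ee_pos: [533.3, -220.5, 244.9]
orientation: [-2.007, -2.417, 0.0]
ft_force: [0.0, 1.0, 0.5]
width: 26.1
grasp_force: 0.0
the job is handed in; nothing more can be done
None
```

The coupon went through the slot and past the flap into the box with about 8–9 N of pressing, the final views show the slot empty and nothing above the lid, and the job was handed in at 15.1 s (no verdict was returned).

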